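# Change the staple cartridge of the electric stapler

## Robot

A 6-joint arm with a two-finger parallel gripper is mounted at the origin on a cart in front of the work surface, level with it; the furniture and walls round the work are solid. World frame = base frame: x ahead of the robot, y to its left, z up, the work surface at z = 0. Lengths are in m, angles in rad, forces in N, time in s.
With the tool pointing down it reaches from about 0.3 to 0.875 m from the base axis. Payload 6.4 kg.
Tool frame: the origin (TCP) lies on the centre line of the jaws, within the pads' length; the fingertips stand 25 mm ahead of it and the grasp point (between the pads) lies 6 mm ahead of it; z points along the fingers, y is the line along which they close (so a half turn about z gives the same grasp; the last joint's range is limited). The gripper opens to 85 mm and grips with 20 to 120 N. Pads are 22 mm wide; open, the fingers measure 114 mm over their backs; the gripper's body (76 mm by 85 mm) begins 54 mm behind the grasp point. The pads swing forward as they close: fully open they stand 13 mm farther back than shut.
Start: joints at [0.898, 0.181, 1.607, -0, 1.354, -0.206], TCP at [0.259, 0.514, 0.256] pointing down, gripper open.
Joint ranges: [-2.99, 2.99], [-0.89, 2.07], [0.3, 2.58], [-1.14, 4.28], [0, 2.63], [-3.12, 3.12]. Speed limits (rad/s): [2.57, 2.57, 3.01, 3.14, 3.14, 3.14].

## Interface

Orientations are given as a unit quaternion [w, x, y, z].
In Python, from bench import get_obs, camera, hand_in, spot_in gives the robot as it stands.
- The arm moves only by the shell command python3 -m jog 'ROWS'. ROWS is JSON, one flat list of numbers, 7 for each row, row after row: the shift along the tool's x, y, z in m, then the turn, a rotation vector about the tool's x, y, z in rad, then the closure, from 0 (fully open) to 1 (shut). A call has 1 to 20 rows; each row is the pose to reach, as a shift and turn from the pose commanded when the call began, along the tool's axes at that moment; what a row does not reach only later rows make up. A row lasts 1/8 s, in which the tool goes at most 62.5 mm and 10.7 degrees, less where a joint would pass 70% of its speed; a pose out of reach is approached as far as the arm can. A call with a gripper value outside its range is refused whole. The fingers move at their own pace and stop on an object; the grip force is fixed at half the most. Time passes only in rows, so rows that repeat a pose let the fingers close. It gives the time, the measured TCP pose, the force, the opening and the grip force at its end, in the units of the state.
- get_obs(): the state, without advancing time (a new reading comes with each control period).
- camera(name): name is "side" or "top" or "wrist"; returns a dict with "frame" (384x512x3 uint8, red, green, blue), "mtx" (3x3 intrinsics, pixels), "distortion" ([k1, k2, p1, p2, k3] as OpenCV has them; the pictures are not rectified), "extrinsics" (4x4, takes a point from camera to world coordinates). Camera axes: x right, y up, looking along -z (the intrinsics and any distortion apply to the point x, -y, -z); pixel columns grow to the right and rows downward; lengths in m; the calibration is good to about 2 mm. A picture is of the moment at which its call begins. There is no depth.
- hand_in(): hands the job in; it is judged then, once.
Trained networks look in a picture, given as the dict that the camera call returned (one of the last four; its "shot" number tells which), for a name from the list of things; names that differ only in an ending like _2 or _b are one class to them, and where a whole thing is asked for, a point or a joint stands for the part that bears it (a point fixed in the world has none). Each returns a list of dicts, best first, with "confidence" (0 to 1); they miss things now and then, are a little off and sometimes report something else, mostly with a low value. They report only what shows in the picture. A call takes as long as a camera call.
- spot_in(picture, name): "xyz" ([x, y, z] in m, in world coordinates, good to about 4 mm: the middle of the surface that is visible of it).
The state is a dict: "time_s": time; "q": joint angles; "dq": joint speeds; "joint_efforts": joint torques, N m; "eef_pos": TCP position; "eef_rot": TCP orientation; "wrist_force": force on the tool from outside, world axes, zero at the start; "torque": the same for the moment, N m; "opening": opening from 0.0 (shut) to 1.0 (fully open); "grasp_force": force on a finger pad.
Only numpy, scipy, OpenCV 4.12 (cv2) and the standard library are available. Lean on these libraries where they do the work, as an engineer would, in place of code of your own. Each camera call takes 0.05 s, during which the arm holds its last target. There are 200 camera calls.

## Task

The electric stapler has run out of staples. Squeeze the two green sprung tabs of the empty cartridge that is snapped into its top, draw the cartridge straight up and set it down in the empty right-hand compartment of the black desk tray; then take the full cartridge by its green tabs and press it down into the stapler until it is fully home and both tabs have sprung out and latched. Pinch and press gently, forcing nothing, and leave the other things where they are.

Things in the scene. Friction and masses are not known exactly. Their poses are not given: they have to be found in the camera images.
- power_stapler: Electric stapler, fixed to the worktop: white shell 108 mm wide (y), 153 mm long (x from -66 to +87), 80 mm high, with a black floating feed head that stands 18 mm proud of it and holds the cartridge well. Origin: on the worktop under the middle of the well.
- well (a point): Middle of the well's mouth in the flat top (deck, 82 x 82 mm) of the black feed head, 98 mm above the worktop when the head is up; moves with the head. z up; x along the mouth's 56 mm, y across its 38 mm; 3 mm lead-in chamfer, 1 mm play each side. A latched cartridge's underside is 30 mm below this point; it must be pressed at least that deep to latch, and its cap meets the deck at 33.5 mm.
- feed_head (a joint): How far the feed head with its well has sunk (m): 0 up, 0.024 end stop. It floats on springs: it gives from 1 to 3 N on and sinks 1 mm for each 0.85 N more, so it goes down 8 to 15 mm with a cartridge pressed in and 'home' is felt, not measured: with the tabs kept pinched, 11 to 16 N takes the cartridge home, then let the tabs out while holding it down. Over 20 N rams it on its stop.
- ejector (a joint): Sprung plate in the well that pushes a cartridge up (m): 0 at the depth of a latched cartridge, -0.008 with the well empty (it meets a cartridge 22 mm deep), 0.0035 when the cap is on the deck. It pushes with 3 N at -0.008, 7 N at 0, 9 N at 0.0035, and is damped (2 N more at 20 mm/s). Pinch a latched cartridge free and this push is felt at the wrist.
- spent: Empty staple cartridge, light grey, 70 x 44 x 58 mm (x, y, z), window on top dark and empty, at first snapped into the well; 70 to 120 g. Origin: centre of underside; z up, x along the 70 mm. Green thumb pads on its +y and -y sides, 35 to 56 mm above the origin, 22 mm wide, 44 mm apart over the outside. Cap 21 mm wide. Below 32 mm the body is 54 x 36 mm, foot tapered. Fits either way round.
- spent_tab_l (a joint): Inward travel of the empty cartridge's +y tab (m): 0 sprung out, 0.004 pinched to its stop (pads then 36 mm apart over both). Its spring pushes back with 2 N at rest, 5 N at the stop; over 30 N a side cracks the tabs, about 14 N is right. Under the pad a leg bears a hook, its top 22 mm above the underside, that latches below the well's lip when out and clears it when pinched.
- spent_tab_r (a joint): The same for the empty cartridge's -y tab.
- fresh: Full staple cartridge, light grey, 70 x 44 x 58 mm (x, y, z), steel staples in the window on top, at first upright on the worktop; 130 to 250 g. Origin: centre of underside; z up, x along the 70 mm. Green thumb pads on its +y and -y sides, 35 to 56 mm above the origin, 22 mm wide, 44 mm apart over the outside. Cap 21 mm wide. Below 32 mm the body is 54 x 36 mm, foot tapered. Fits either way round.
- fresh_tab_l (a joint): Inward travel of the full cartridge's +y tab (m): 0 sprung out, 0.004 pinched to its stop (pads then 36 mm apart over both). Its spring pushes back with 2 N at rest, 5 N at the stop; over 30 N a side cracks the tabs, about 14 N is right. Under the pad a leg bears a hook, its top 22 mm above the underside, that latches below the well's lip when out and clears it when pinched.
- fresh_tab_r (a joint): The same for the full cartridge's -y tab. (With its tabs left free the cartridge also snaps in, pressed on its cap with some 15 to 19 N.)
- desk_tray: Black desk tray, fixed, 160 x 280 mm (x, y). Origin: centre of its underside; y to the robot's left. Floor 3 mm thick, walls 3 mm thick, up to 27 mm high. A divider 20 mm high lies 22 mm to the -y side of the origin: the empty right-hand compartment reaches from 24 to 137 mm on the -y side (middle at 80) and 77 mm either way in x. The left one holds bystanders.
- highlighter: Yellow highlighter, 125 mm long, lying in the tray's left compartment. Bystander.
- binder_clip: Black binder clip, 29 x 32 x 36 mm, in the tray's left compartment. Bystander.
- glue_stick: Grey and white glue stick, 26 mm thick, 88 mm high, standing behind the work. Bystander.
- clip_tub: Round grey tub of paper clips, 66 mm across, 34 mm high, behind the work at the left. Bystander.

How it is judged:
On the way, in this order (a step that is already met when the one before it is completed fails the run):
1. the empty cartridge is drawn up clear of the well (z of spent in the frame of well above 0.004 m), for 0.1 s.
2. the full cartridge is home in the well with both tabs sprung out (z of fresh in the frame of well between -0.0325 and -0.029 m and horizontal distance between fresh and well below 0.004 m and value of joint each of fresh_tab_l, fresh_tab_r below 0.0007 m), for 0.2 s.
At the end, for the whole second after the job is handed in: The full cartridge is latched: underside 29 to 32.5 mm below the mouth, within 4 mm of centre, tabs out to within 0.7 mm, head up within 4 mm. The empty one rests in the tray's right-hand compartment, origin 12 mm or more from its walls and at most 35 mm above the tray's underside (all of step 2 and x of spent in the frame of desk_tray between -0.06 and 0.06 m and y of spent in the frame of desk_tray between -0.125 and -0.035 m and z of spent in the frame of desk_tray below 0.035 m and linear speed of each of spent, fresh below 0.02 m/s and value of joint feed_head below 0.004 m); the robot touches nothing.
It fails at once if a cartridge's tabs are pinched with over 30 N a side (60 N for both) (contact force between the fingers and spent above 60 N or contact force between the fingers and fresh above 60 N).
It fails at once if the feed head is rammed down to its end stop (a push of over 20 N) (value of joint feed_head above 0.0232 m).
It fails at once if a cartridge is wrenched or jammed in the stapler (contact forces adding up to over 40 N; a latched one at rest has 14 N) (contact force between any of spent, fresh and power_stapler above 40 N).
It fails at once if a bystander is shifted by more than 20 mm (distance of any of highlighter, binder_clip, glue_stick, clip_tub from where it was at the start of the episode above 0.02 m).
It also fails if it takes over 61 s, if anything falls off the work surface, if the arm or the gripper's body presses on something with over 40 N, if the wrist force passes 120 N, or if a joint passes its speed limit or range.

## Working session

There is one attempt and no reset: what is moved stays moved. The work goes in short steps, Python scripts to look and compute and a shell command to move; the robot and the scene stay as the last step left them, time stands still between calls to the robot, and variables do not carry over. Pictures are saved under pics/ and viewed, at most 12 in all, crops included, and the job is handed in when it is done.

```bash
mkdir -p pics; python3 - <<'E'
from bench import *
import cv2,numpy as np
o=get_obs();print({k:np.round(v,3).tolist() for k,v in o.items()})
for c in ("top","side"):
    p=camera(c);cv2.imwrite(f"pics/{c}0.png",p["frame"][:,:,::-1])
    print(c,np.round(p["extrinsics"],3).tolist(),np.round(p["mtx"],1).tolist())
    for n in ("power_stapler","well","spent","spent_tab_l","fresh","desk_tray","glue_stick","clip_tub"):
        print(n,[(np.round(d["xyz"],3).tolist(),round(d["confidence"],2)) for d in spot_in(p,n)[:3]])
E
```

```text
{'time_s': 0.0, 'q': [0.898, 0.182, 1.608, 0.0, 1.354, -0.206], 'dq': [-0.0, 0.002, 0.002, -0.0, 0.0, 0.0], 'joint_efforts': [0.0, -44.488, -35.132, -0.0, 0.009, 0.0], 'eef_pos': [0.258, 0.513, 0.255], 'eef_rot': [-0.0, 0.231, 0.973, -0.001], 'wrist_force': [-0.114, -0.041, 0.495], 'torque': [0.031, 0.004, 0.007], 'grasp_force': 0.0, 'opening': 0.998}
top [[-0.015, 0.991, -0.133, 0.46], [-0.999, -0.011, 0.033, -0.059], [0.031, 0.134, 0.991, 0.988], [0.0, 0.0, 0.0, 1.0]] [[350.3, 0.0, 252.2], [0.0, 350.3, 189.9], [0.0, 0.0, 1.0]]
power_stapler [([0.502, 0.161, 0.079], 0.94)]
well [([0.54, -0.022, 0.016], 0.67), ([0.49, 0.159, 0.094], 0.57)]
spent [([0.489, 0.168, 0.123], 0.56)]
spent_tab_l [([0.667, 0.223, 0.008], 0.66), ([0.482, 0.192, 0.124], 0.39)]
fresh [([0.52, -0.328, 0.051], 0.92)]
desk_tray [([0.507, -0.093, 0.003], 0.74)]
glue_stick [([0.645, 0.101, 0.084], 0.6), ([0.486, 0.169, 0.12], 0.35)]
clip_tub [([0.667, 0.225, 0.009], 0.55)]
side [[0.864, 0.184, -0.469, 0.049], [-0.504, 0.33, -0.798, -0.937], [0.008, 0.926, 0.378, 0.506], [0.0, 0.0, 0.0, 1.0]] [[474.6, 0.0, 254.5], [0.0, 474.6, 195.8], [0.0, 0.0, 1.0]]
power_stapler [([0.476, 0.14, 0.055], 0.67)]
well [([0.475, 0.14, 0.092], 0.92), ([0.662, 0.203, 0.024], 0.73)]
spent [([0.485, 0.164, 0.115], 0.86), ([0.475, 0.14, 0.09], 0.52), ([0.513, -0.347, 0.04], 0.21)]
spent_tab_l [([0.498, 0.156, 0.11], 0.4), ([0.471, 0.142, 0.092], 0.36), ([0.508, -0.341, 0.045], 0.19)]
fresh [([0.508, -0.337, 0.047], 0.61)]
desk_tray [([0.507, -0.103, 0.005], 0.68)]
glue_stick [([0.644, 0.096, 0.053], 0.55)]
clip_tub [([0.661, 0.2, 0.022], 0.63)]
```

```bash
python3 -c "
import cv2
a=cv2.imread('pics/top0.png');cv2.imwrite('pics/top0b.png',cv2.resize(a,(800,600),interpolation=cv2.INTER_CUBIC))"
```

```text
(no output)
```

View pics/top0b.png

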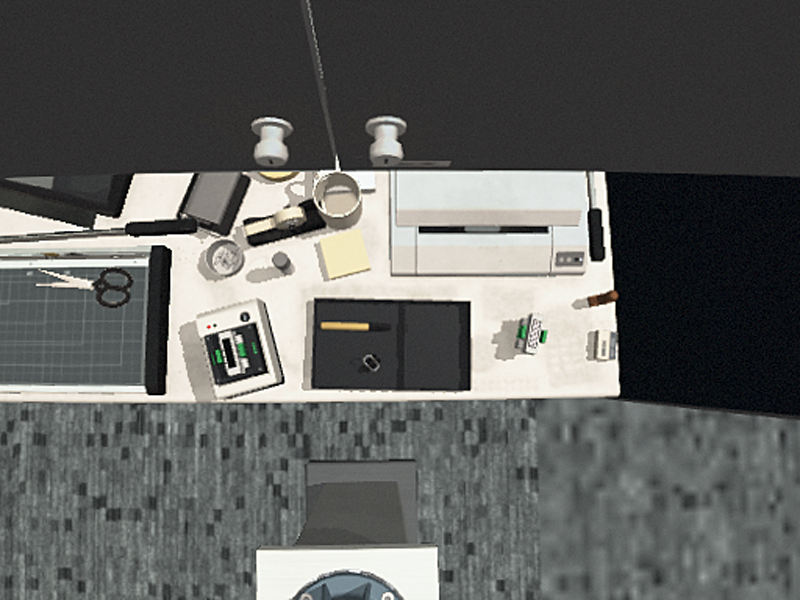

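The top view (800x600) shows the stapler at about (240,345), yawed left. The tray is at (390,345), its right compartment empty, and the full cartridge at (532,332) is yawed right. I'll measure both from the green pads.

```bash
cat > h.py <<'E'
from bench import *
import cv2,numpy as np
from scipy.spatial.transform import Rotation as R
def ray(p,uv,z):
    n=cv2.undistortPoints(np.float64(uv).reshape(-1,1,2),p["mtx"],np.float64(p["distortion"]))[:,0]
    E=np.array(p["extrinsics"]);d=np.c_[n[:,0],-n[:,1],-np.ones(len(n))]@E[:3,:3].T
    return E[:3,3]+d*((z-E[2,3])/d[:,2])[:,None]
def pix(p,X):
    E=np.array(p["extrinsics"]);c=(np.float64(X).reshape(-1,3)-E[:3,3])@E[:3,:3]*[1,-1,-1]
    return cv2.projectPoints(c,np.zeros(3),np.zeros(3),p["mtx"],np.float64(p["distortion"]))[0][:,0]
def green(p,amin=5):
    f=cv2.cvtColor(p["frame"],cv2.COLOR_RGB2HSV)
    m=cv2.inRange(f,(45,90,40),(85,255,255))
    n,l,s,c=cv2.connectedComponentsWithStats(m)
    return [(c[i],s[i,4],np.argwhere(l==i)[:,::-1]) for i in range(1,n) if s[i,4]>=amin]
def go(pos,yaw):  # yaw: angle of tool y axis minus 90deg, tool down -> shift & turn in tool axes
    o=get_obs();w,x,y,z=o["eef_rot"];r=R.from_quat([x,y,z,w])
    t=R.from_matrix(np.c_[[-np.cos(yaw),-np.sin(yaw),0],[-np.sin(yaw),np.cos(yaw),0],[0,0,-1]])
    print("shift",np.round(r.inv().apply(np.array(pos)-o["eef_pos"]),4).tolist(),"turn",np.round((r.inv()*t).as_rotvec(),4).tolist())
E
python3 - <<'E'
from h import *
for n in ("top","side"):
    p=camera(n)
    for c,a,q in green(p):
        print(n,c.round(1),a,ray(p,[c],.12).round(3),ray(p,[c],.05).round(3))
E
```

```text
top [333.9 212. ] 35 [[ 0.518 -0.292  0.12 ]] [[ 0.523 -0.311  0.05 ]]
top [347.9 214.9] 18 [[ 0.51  -0.328  0.12 ]] [[ 0.514 -0.35   0.05 ]]
top [162.3 222.4] 17 [[0.498 0.135 0.12 ]] [[0.501 0.151 0.05 ]]
top [154.7 223.8] 44 [[0.495 0.154 0.12 ]] [[0.498 0.171 0.05 ]]
top [139.7 227.6] 35 [[0.486 0.191 0.12 ]] [[0.488 0.211 0.05 ]]
top [136.  229.8] 13 [[0.481 0.2   0.12 ]] [[0.482 0.221 0.05 ]]
side [306.5 141.8] 36 [[0.883 0.174 0.12 ]] [[1.034 0.376 0.05 ]]
side [189.4 166.8] 50 [[0.482 0.126 0.12 ]] [[0.56  0.319 0.05 ]]
side [301. 262.] 5 [[ 0.452 -0.403  0.12 ]] [[ 0.525 -0.306  0.05 ]]
side [309.4 280.3] 194 [[ 0.431 -0.454  0.12 ]] [[ 0.5   -0.367  0.05 ]]
```

```bash
python3 -c "
from h import *
go([.485,.171,.27],.24)"
```

```text
shift [-0.3562, -0.204, -0.0137] turn [0.0, -0.0, -0.7068]
```

```bash
python3 -m jog '[-0.356,-0.204,-0.014,0,0,-0.707,0,-0.356,-0.204,-0.014,0,0,-0.707,0,-0.356,-0.204,-0.014,0,0,-0.707,0,-0.356,-0.204,-0.014,0,0,-0.707,0,-0.356,-0.204,-0.014,0,0,-0.707,0,-0.356,-0.204,-0.014,0,0,-0.707,0,-0.356,-0.204,-0.014,0,0,-0.707,0,-0.356,-0.204,-0.014,0,0,-0.707,0,-0.356,-0.204,-0.014,0,0,-0.707,0,-0.356,-0.204,-0.014,0,0,-0.707,0]'
python3 - <<'E'
from h import *
p=camera("wrist");cv2.imwrite("pics/w1.png",p["frame"][:,:,::-1])
print(np.round(p["extrinsics"],3).tolist())
for c,a,q in green(p,30):
    r=cv2.minAreaRect(q.astype(np.float32));print(c.round(1),a,ray(p,[c],.122).round(4),np.round(r[1],1),round(r[2],1))
for n in("spent","well"):print(spot_in(p,n)[:2])
print(get_obs()["wrist_force"])
E
```

```text
time_s: 2.25
eef_pos: [0.4841, 0.1724, 0.2702]
eef_rot: [-0.0, -0.121, 0.993, 0.0]
wrist_force: [-0.1, 0.5, 0.4]
opening: 1.005
grasp_force: 0.0
[[-0.241, -0.934, -0.264, 0.416], [0.971, -0.231, -0.067, 0.156], [0.002, -0.272, 0.962, 0.388], [0.0, 0.0, 0.0, 1.0]]
[277. 190.] 254 [[0.4831 0.1934 0.122 ]] [30. 10.] 90.0
[219.3 186.8] 64 [[0.4923 0.1443 0.122 ]] [18.  3.] 90.0
[292.8 184.6] 58 [[0.4751 0.2053 0.122 ]] [17.  3.] 90.0
[234.5 191.8] 213 [[0.4935 0.158  0.122 ]] [26.  9.] 90.0
[{'xyz': [0.4904, 0.1727, 0.1287], 'confidence': 0.95}, {'xyz': [0.4938, 0.1614, 0.1255], 'confidence': 0.48}]
[{'xyz': [0.4791, 0.1694, 0.0946], 'confidence': 0.6}]
[0.29532498 0.05465917 0.39372685]
```

View pics/w1.png

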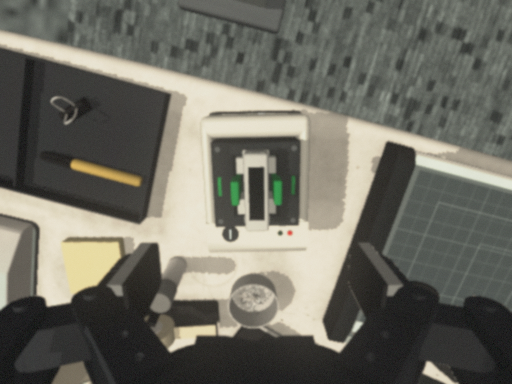

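The wrist view shows the cartridge's pads at (234,192) and (277,190), with two fixed green marks outside them on the deck. Yaw is about 0.275. I'll go lower and look again.

```bash
python3 -c "
from h import *
go([.489,.1745,.175],.275)"
```

```text
shift [-0.0052, 0.001, 0.0953] turn [0.0001, -0.0, -0.0325]
```

```bash
python3 -m jog '[-0.005,0.001,0.05,0,0,-0.032,0.15,-0.005,0.001,0.095,0,0,-0.032,0.15,-0.005,0.001,0.095,0,0,-0.032,0.15,-0.005,0.001,0.095,0,0,-0.032,0.15]'
python3 - <<'E'
from h import *
p=camera("wrist");cv2.imwrite("pics/w2.png",cv2.resize(p["frame"][:,:,::-1],(800,600)))
for c,a,q in green(p,30):
    e=[[q[:,0].min(),c[1]],[q[:,0].max(),c[1]],[c[0],q[:,1].min()],[c[0],q[:,1].max()]]
    print(c.round(1),a,ray(p,[c],.124).round(4),ray(p,[c],.098).round(4),np.array(e).round(0).tolist())
for n in("spent","well"):print(spot_in(p,n)[:2])
o=get_obs();print(o["eef_pos"],o["wrist_force"])
E
```

```text
time_s: 2.9
eef_pos: [0.4903, 0.1738, 0.177]
eef_rot: [0.001, -0.136, 0.991, -0.0]
wrist_force: [0.9, 0.3, 0.8]
opening: 0.849
grasp_force: 0.0
[225.6 221.1] 562 [[0.4908 0.1578 0.124 ]] [[0.5012 0.1581 0.098 ]] [[219.0, 221.0], [234.0, 221.0], [226.0, 196.0], [226.0, 244.0]]
[287.6 220.2] 631 [[0.4808 0.1917 0.124 ]] [[0.4896 0.1972 0.098 ]] [[279.0, 220.0], [296.0, 220.0], [288.0, 197.0], [288.0, 244.0]]
[204.  211.6] 127 [[0.4886 0.1446 0.124 ]] [[0.4986 0.1429 0.098 ]] [[202.0, 212.0], [206.0, 212.0], [204.0, 199.0], [204.0, 224.0]]
[309.6 212.7] 129 [[0.473  0.2024 0.124 ]] [[0.4807 0.2095 0.098 ]] [[307.0, 213.0], [312.0, 213.0], [310.0, 200.0], [310.0, 225.0]]
[{'xyz': [0.4867, 0.1746, 0.1309], 'confidence': 0.76}]
[{'xyz': [0.4754, 0.167, 0.0987], 'confidence': 0.93}]
[0.49092058 0.17361088 0.17764595] [-0.61219822 -0.5435245   0.54520016]
```

View pics/w2.png

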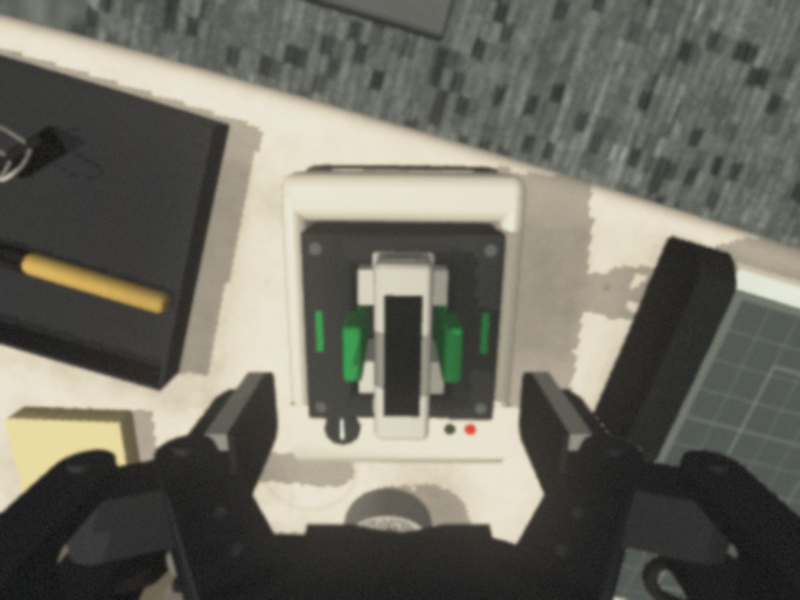

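```bash
python3 - <<'E'
from h import *
p=camera("wrist");o=get_obs();e=np.array(o["eef_pos"])
print(pix(p,[e,e-[0,0,.015],[e[0],e[1],.11]]).round(1), p["mtx"][0][0])
go([.489,.1755,.129],.275)
E
```

```text
[[252.4 275.1]
 [252.6 258. ]
 [253.  217.7]] 318.7553348572399
shift [0.0013, 0.0024, 0.0483] turn [-0.0006, 0.0036, -0.0026]
```

```bash
python3 -m jog '[0,0.001,0.03,0,0,0,0.15,0,0.001,0.046,0,0,0,0.2,0,0.001,0.046,0,0,0,0.35,0,0.001,0.046,0,0,0,0.4,0,0.001,0.046,0,0,0,0.4]'
python3 - <<'E'
from h import *
p=camera("wrist");cv2.imwrite("pics/w3.png",cv2.resize(p["frame"][:,:,::-1],(800,600)))
print(get_obs()["wrist_force"],[(c.round(1),a) for c,a,q in green(p,60)])
E
```

```text
time_s: 3.72
eef_pos: [0.49, 0.1743, 0.1303]
eef_rot: [0.001, -0.136, 0.991, -0.0]
wrist_force: [0.3, -0.1, -0.2]
opening: 0.603
grasp_force: 0.0
[-0.54014336 -0.29543667  0.74346559] [(array([216.8, 256.4]), np.int32(1102)), (array([296.1, 256.6]), np.int32(1239))]
```

View pics/w3.png

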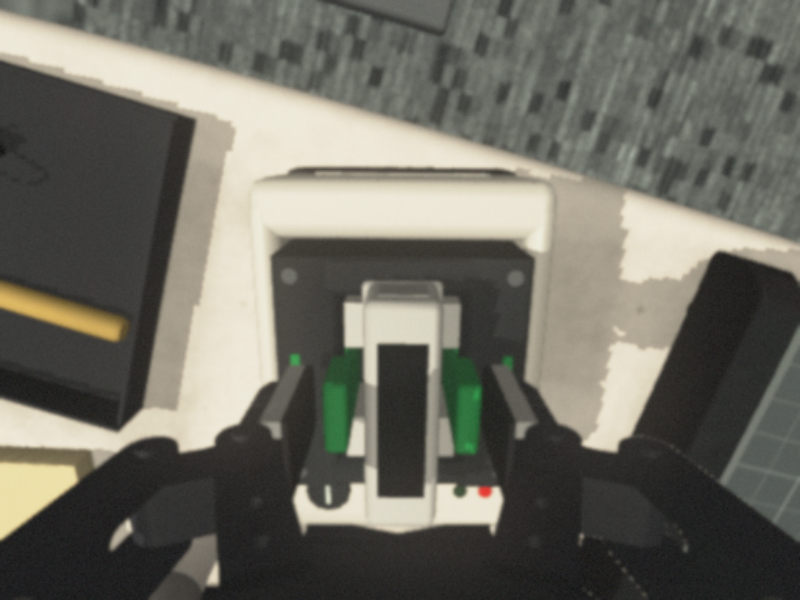

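The pads (outer edges at u≈325 and 480) sit centred between the fingers (313 and 490). I'll close in small steps.

```bash
python3 -m jog '[0,0,0,0,0,0,0.47,0,0,0,0,0,0,0.52,0,0,0,0,0,0,0.52]'; python3 -m jog '[0,0,0,0,0,0,0.55,0,0,0,0,0,0,0.55]';python3 -m jog '[0,0,0,0,0,0,0.57,0,0,0,0,0,0,0.57]'
```

```text
time_s: 4.15
eef_pos: [0.4896, 0.1744, 0.1297]
eef_rot: [0.0, -0.136, 0.991, 0.0]
wrist_force: [-0.1, 1.4, 2.6]
opening: 0.477
grasp_force: 2.8
time_s: 4.4
eef_pos: [0.4896, 0.1743, 0.1296]
eef_rot: [0.0, -0.136, 0.991, 0.0]
wrist_force: [0.6, 1.8, 3.9]
opening: 0.449
grasp_force: 3.7
time_s: 4.65
eef_pos: [0.4895, 0.1743, 0.1295]
eef_rot: [0.0, -0.136, 0.991, 0.0]
wrist_force: [0.9, 2.4, 4.6]
opening: 0.427
grasp_force: 5.1
```

```bash
python3 -m jog '[0,0,0,0,0,0,0.59,0,0,0,0,0,0,0.59]'; python3 -m jog '[0,0,0,0,0,0,0.61,0,0,0,0,0,0,0.61]'
```

```text
time_s: 4.9
eef_pos: [0.4894, 0.1744, 0.1294]
eef_rot: [0.0, -0.136, 0.991, 0.0]
wrist_force: [1.2, 3.5, 5.1]
opening: 0.413
grasp_force: 8.5
time_s: 5.15
eef_pos: [0.4894, 0.1744, 0.1294]
eef_rot: [0.0, -0.136, 0.991, 0.0]
wrist_force: [1.6, 3.8, 6.1]
opening: 0.395
grasp_force: 20.4
```

```bash
python3 -m jog '[0,0,0,0,0,0,0.6,0,0,-0.001,0,0,0,0.6,0,0,-0.003,0,0,0,0.6,0,0,-0.005,0,0,0,0.6]'; python3 -m jog '[0,0,-0.003,0,0,0,0.6,0,0,-0.006,0,0,0,0.6,0,0,-0.009,0,0,0,0.6,0,0,-0.012,0,0,0,0.6]'
```

```text
time_s: 5.65
eef_pos: [0.4892, 0.1741, 0.1343]
eef_rot: [-0.0, -0.136, 0.991, -0.0]
wrist_force: [1.5, 2.0, 3.0]
opening: 0.403
grasp_force: 16.0
time_s: 6.15
eef_pos: [0.4887, 0.174, 0.1461]
eef_rot: [-0.001, -0.136, 0.991, -0.0]
wrist_force: [1.2, 0.6, -1.9]
opening: 0.403
grasp_force: 15.3
```

```bash
python3 -m jog '[0,0,-0.006,0,0,0,0.6,0,0,-0.014,0,0,0,0.6,0,0,-0.025,0,0,0,0.6,0,0,-0.045,0,0,0,0.6,0,0,-0.07,0,0,0,0.6,0,0,-0.09,0,0,0,0.6,0,0,-0.09,0,0,0,0.6]'
python3 - <<'E'
from h import *
p=camera("wrist");s=camera("side");cv2.imwrite("pics/c4.png",np.hstack([p["frame"],s["frame"]])[:,100:900:,::-1])
t=camera("top")
for n in("spent","well"):
  for c in(p,s,t):print(n,[(np.round(d["xyz"],3).tolist(),round(d["confidence"],2)) for d in spot_in(c,n)[:2]])
for c in(s,t):print("tray",spot_in(c,"desk_tray")[:1])
# tray corners in top picture
f=t["frame"].astype(int)
m=(f.max(2)<70).astype(np.uint8);m[:,:190]=0;m[:,310:]=0;m[:185]=0;m[256:]=0
q=np.argwhere(m)[:,::-1];r=cv2.minAreaRect(q.astype(np.float32));b=cv2.boxPoints(r)
print(b.round(1).tolist(),ray(t,b,.027).round(3).tolist())
o=get_obs();print(o["eef_pos"],o["grasp_force"],o["wrist_force"])
E
```

```text
time_s: 7.02
eef_pos: [0.4903, 0.1744, 0.2386]
eef_rot: [0.002, -0.136, 0.991, -0.0]
wrist_force: [0.5, -0.5, -1.9]
opening: 0.4
grasp_force: 15.4
spent [([0.486, 0.175, 0.232], 0.81)]
spent [([0.478, 0.161, 0.2], 0.97)]
spent [([0.47, 0.16, 0.224], 0.56)]
well [([0.473, 0.169, 0.098], 0.98)]
well [([0.485, 0.147, 0.093], 0.67)]
well [([0.483, 0.152, 0.097], 0.81), ([0.481, 0.174, 0.076], 0.52)]
tray [{'xyz': [0.5053, -0.1057, 0.0045], 'confidence': 0.72}]
tray [{'xyz': [0.5055, -0.0912, 0.002], 'confidence': 0.82}]
[[198.89999389648438, 248.0], [200.0, 190.6999969482422], [301.1000061035156, 192.60000610351562], [300.0, 249.89999389648438]] [[0.432, 0.056, 0.027], [0.588, 0.053, 0.027], [0.58, -0.227, 0.027], [0.422, -0.219, 0.027]]
[0.48908885 0.17421655 0.2359626 ] 15.363053977489471 [ 0.8377716  -0.7419392  -0.98643425]
```

View pics/c4.png

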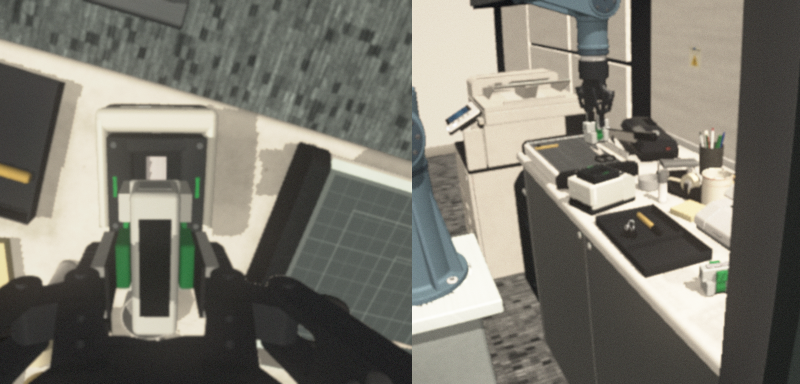

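Wrist view: the cartridge is held between the fingers at about (152,265) and the well behind it is empty. The side view shows it lifted clear. Next, the tray.

```bash
python3 -c "
from h import *
go([.503,-.164,.15],-.03)"
```

```text
shift [0.0775, -0.3295, 0.086] turn [-0.0, -0.0006, 0.3022]
```

```bash
python3 -m jog '[0.077,-0.33,0,0,0,0.302,0.6,0.077,-0.33,0,0,0,0.302,0.6,0.077,-0.33,0,0,0,0.302,0.6,0.077,-0.33,0.03,0,0,0.302,0.6,0.077,-0.33,0.06,0,0,0.302,0.6,0.077,-0.33,0.086,0,0,0.302,0.6,0.077,-0.33,0.125,0,0,0.302,0.6,0.077,-0.33,0.15,0,0,0.302,0.6,0.077,-0.33,0.15,0,0,0.302,0.6]'
python3 - <<'E'
from h import *
p=camera("wrist");cv2.imwrite("pics/w5.png",p["frame"][:,:,::-1])
t=camera("top");print(spot_in(t,"spent")[:1],spot_in(p,"spent")[:1])
E
```

```text
time_s: 8.7
eef_pos: [0.5021, -0.1635, 0.0841]
eef_rot: [-0.002, 0.015, 1.0, 0.001]
wrist_force: [0.3, 0.2, -0.9]
opening: 0.405
grasp_force: 15.4
[] [{'xyz': [0.4968, -0.1652, 0.0776], 'confidence': 0.75}]
```

View pics/w5.png

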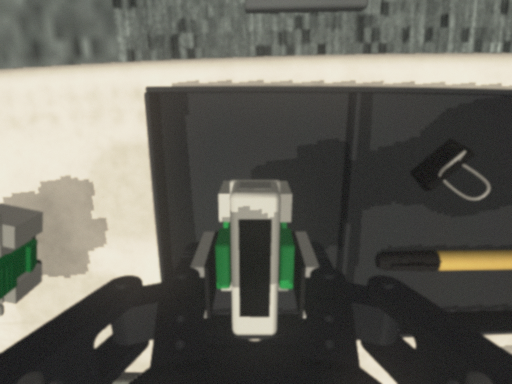

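The cartridge is between the right wall (u≈165) and the divider (u≈350), and clear of both. I'll lower it.

```bash
python3 -m jog '[0,0,0.008,0,0,0,0.6,0,0,0.013,0,0,0,0.6,0,0,0.015,0,0,0,0.6,0,0,0.016,0,0,0,0.6]'; python3 -m jog '[0,0,0.001,0,0,0,0.6,0,0,0.002,0,0,0,0.6]'
```

```text
time_s: 9.4
eef_pos: [0.5037, -0.1642, 0.0701]
eef_rot: [-0.0, 0.015, 1.0, 0.0]
wrist_force: [0.2, -1.0, -0.2]
opening: 0.398
grasp_force: 15.4
time_s: 9.65
eef_pos: [0.5039, -0.1644, 0.0683]
eef_rot: [0.0, 0.015, 1.0, -0.0]
wrist_force: [0.3, -0.4, -1.4]
opening: 0.402
grasp_force: 15.4
```

```bash
python3 -m jog '[0,0,0.001,0,0,0,0.6,0,0,0.002,0,0,0,0.6,0,0,0.003,0,0,0,0.6]';  python3 -m jog '[0,0,0.001,0,0,0,0.6,0,0,0.002,0,0,0,0.6,0,0,0.002,0,0,0,0.6]'
```

```text
time_s: 10.02
eef_pos: [0.504, -0.1644, 0.0667]
eef_rot: [-0.0, 0.015, 1.0, -0.0]
wrist_force: [-6.6, 3.6, 20.7]
opening: 0.4
grasp_force: 18.9
time_s: 10.4
eef_pos: [0.5044, -0.1645, 0.0665]
eef_rot: [0.0, 0.015, 1.0, -0.0]
wrist_force: [-11.3, 5.1, 28.4]
opening: 0.401
grasp_force: 20.4
```

```bash
python3 -m jog '[0,0,-0.003,0,0,0,0.6,0,0,-0.003,0,0,0,0.5,0,0,-0.003,0,0,0,0.4,0,0,-0.003,0,0,0,0.3,0,0,-0.003,0,0,0,0.25,0,0,-0.03,0,0,0,0.2,0,0,-0.08,0,0,0,0.2,0,0,-0.13,0,0,0,0.2,0,0,-0.13,0,0,0,0.2]'
python3 - <<'E'
from h import *
p=camera("wrist");t=camera("top")
for n in("spent","fresh"):
  for c in(p,t):print(n,[(np.round(d["xyz"],3).tolist(),round(d["confidence"],2)) for d in spot_in(c,n)[:2]])
for c,a,q in green(p,60):print(c.round(1),a,ray(p,[c],.057).round(4))
go([.518,-.330,.16],-.23)
E
```

```text
time_s: 11.52
eef_pos: [0.5064, -0.1658, 0.1981]
eef_rot: [0.004, 0.015, 1.0, -0.002]
wrist_force: [-0.4, -0.2, -0.5]
opening: 0.803
grasp_force: 0.0
spent [([0.504, -0.164, 0.062], 0.67)]
spent [([0.482, -0.159, 0.06], 0.59)]
fresh [([0.515, -0.322, 0.056], 0.66)]
fresh []
[234.8 180.4] 280 [[ 0.5007 -0.1819  0.057 ]]
[278.5 180.2] 312 [[ 0.5015 -0.1454  0.057 ]]
[ 50.9 199.5] 184 [[ 0.5132 -0.3426  0.057 ]]
[108.1 197. ] 73 [[ 0.5122 -0.2913  0.057 ]]
[ 92.  208.2] 219 [[ 0.522  -0.3072  0.057 ]]
shift [-0.0202, -0.1657, 0.0313] turn [0.0012, -0.0029, 0.2002]
```

```bash
python3 -m jog '[-0.018,-0.163,0,0,0,0.214,0.15,-0.018,-0.163,0.03,0,0,0.214,0.15,-0.018,-0.163,0.065,0,0,0.214,0.15,-0.018,-0.163,0.065,0,0,0.214,0.15,-0.018,-0.163,0.065,0,0,0.214,0.15,-0.018,-0.163,0.065,0,0,0.214,0.15]'
python3 - <<'E'
from h import *
p=camera("wrist");cv2.imwrite("pics/w6.png",cv2.resize(p["frame"][:,:,::-1],(800,600)))
print([(np.round(d["xyz"],3).tolist(),round(d["confidence"],2)) for d in spot_in(p,"fresh")[:2]])
for c,a,q in green(p,60):print(c.round(1),a,ray(p,[c],.054).round(4))
e=np.array(get_obs()["eef_pos"]);print(e,pix(p,[[e[0],e[1],.054],[e[0],e[1],.045]]).round(1))
E
```

```text
time_s: 12.58
eef_pos: [0.5178, -0.3271, 0.13]
eef_rot: [0.001, 0.121, 0.993, -0.001]
wrist_force: [0.2, -0.5, 0.1]
opening: 0.849
grasp_force: 0.0
[([0.513, -0.326, 0.058], 0.96)]
[466.1 136. ] 1306 [[ 0.5    -0.1885  0.054 ]]
[224.9 215. ] 303 [[ 0.5141 -0.3454  0.054 ]]
[281.6 214.3] 332 [[ 0.5223 -0.3098  0.054 ]]
[ 0.51791845 -0.32727753  0.13029481] [[253.6 214.2]
 [253.7 209.6]]
```

View pics/w6.png

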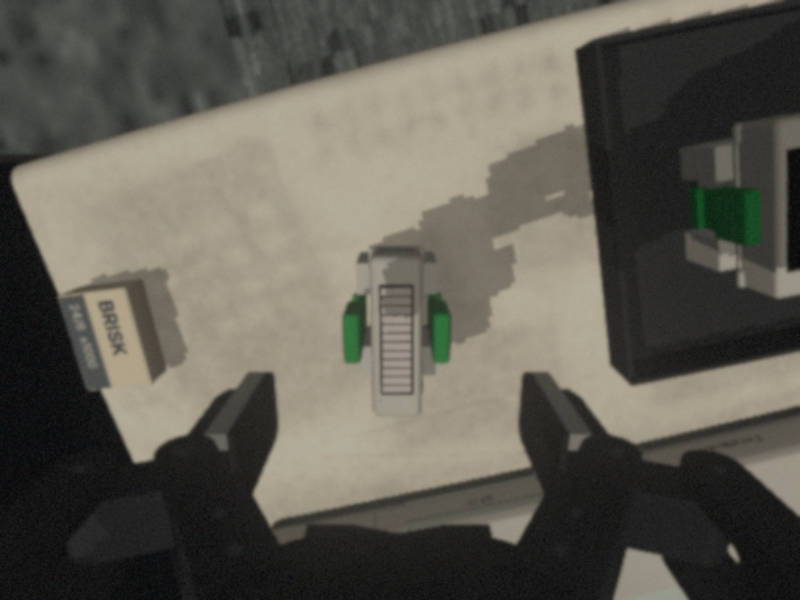

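The full cartridge is upright with staples showing. Its pads at (353,336) and (440,335) are centred between the fingers and aligned. I'll descend and pinch.

```bash
python3 -m jog '[0,-0.0005,0.035,0,0,0,0.15,0,-0.0005,0.06,0,0,0,0.2,0,-0.0005,0.0685,0,0,0,0.3,0,-0.0005,0.0685,0,0,0,0.4,0,-0.0005,0.0685,0,0,0,0.47,0,-0.0005,0.0685,0,0,0,0.52,0,-0.0005,0.0685,0,0,0,0.52]';python3 -m jog '[0,0,0,0,0,0,0.55,0,0,0,0,0,0,0.57,0,0,0,0,0,0,0.57]';python3 -m jog '[0,0,0,0,0,0,0.59,0,0,0,0,0,0,0.6,0,0,0,0,0,0,0.6]'
```

```text
time_s: 13.55
eef_pos: [0.5176, -0.3288, 0.0611]
eef_rot: [0.001, 0.122, 0.993, -0.001]
wrist_force: [-0.5, 1.2, 5.5]
opening: 0.481
grasp_force: 3.1
time_s: 13.92
eef_pos: [0.5176, -0.3286, 0.061]
eef_rot: [0.001, 0.122, 0.993, -0.0]
wrist_force: [-0.7, 2.2, 7.1]
opening: 0.43
grasp_force: 5.2
time_s: 14.3
eef_pos: [0.5177, -0.3283, 0.0613]
eef_rot: [0.001, 0.121, 0.993, -0.0]
wrist_force: [-0.3, 4.4, 10.0]
opening: 0.405
grasp_force: 15.8
```

```bash
python3 -m jog '[0,0,-0.002,0,0,0,0.605,0,0,-0.01,0,0,0,0.605,0,0,-0.04,0,0,0,0.605,0,0,-0.09,0,0,0,0.605,0,0,-0.14,0,0,0,0.605,0,0,-0.16,0,0,0,0.605,0,0,-0.16,0,0,0,0.605]'
python3 - <<'E'
from h import *
p=camera("wrist");cv2.imwrite("pics/w7.png",p["frame"][:,:,::-1])
for f in("w5","w7"):
    im=cv2.imread(f"pics/{f}.png")
    for c,a,q in green({"frame":im[:,:,::-1].copy()},150):print(f,c.round(1),a,q.min(0),q.max(0))
cv2.imwrite("pics/cmp.png",np.hstack([cv2.imread(f"pics/{f}.png")[150:350,150:370] for f in("w5","w7")]).repeat(1,0))
go([.4894,.1744,.221],.273)
E
```

```text
time_s: 15.18
eef_pos: [0.5172, -0.3287, 0.2207]
eef_rot: [0.001, 0.122, 0.993, -0.001]
wrist_force: [-0.2, -0.1, -3.4]
opening: 0.398
grasp_force: 17.4
w5 [222.4 257.7] 861 [215 222] [230 288]
w5 [286.6 258.4] 877 [279 223] [295 289]
w5 [ 16.1 265.5] 1157 [  0 239] [ 36 297]
w7 [453.  118.3] 300 [447 105] [459 132]
w7 [405.3 125.4] 522 [392 114] [417 138]
w7 [286.9 268.8] 669 [279 241] [294 292]
w7 [222.  268.9] 640 [215 243] [229 291]
shift [0.1475, 0.481, -0.0019] turn [0.0008, -0.0009, -0.5169]
```

View pics/cmp.png

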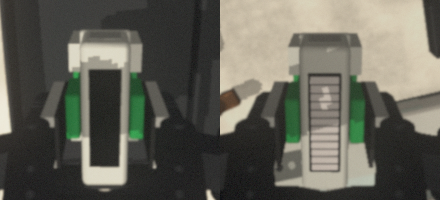

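The two held cartridges look alike, with the full one about 1 mm further out in x. I'll allow for that and move above the well.

```bash
python3 -m jog '[0.148,0.48,0,0,0,-0.517,0.605,0.148,0.48,0,0,0,-0.517,0.605,0.148,0.48,0,0,0,-0.517,0.605,0.148,0.48,0,0,0,-0.517,0.605,0.148,0.48,0,0,0,-0.517,0.605,0.148,0.48,0,0,0,-0.517,0.605,0.148,0.48,0,0,0,-0.517,0.605,0.148,0.48,0,0,0,-0.517,0.605,0.148,0.48,0,0,0,-0.517,0.605,0.148,0.48,0,0,0,-0.517,0.605,0.148,0.48,0,0,0,-0.517,0.605,0.148,0.48,0,0,0,-0.517,0.605,0.148,0.48,0,0,0,-0.517,0.605]'
python3 -c "
from h import *
go([.4884,.1741,.170],.273);print(get_obs()['wrist_force'])"
```

```text
time_s: 16.85
eef_pos: [0.4893, 0.1723, 0.2198]
eef_rot: [0.0, -0.135, 0.991, -0.0]
wrist_force: [0.4, -0.9, -2.5]
opening: 0.396
grasp_force: 17.5
shift [0.0004, 0.0019, 0.0498] turn [-0.0, 0.0, -0.0015]
[ 0.42376084 -0.8531687  -2.48364214]
```

```bash
python3 -m jog '[0.0005,0.002,0.02,0,0,-0.002,0.605,0.0005,0.002,0.04,0,0,-0.002,0.605,0.0005,0.002,0.05,0,0,-0.002,0.605,0.0005,0.002,0.053,0,0,-0.002,0.605,0.0005,0.002,0.053,0,0,-0.002,0.605]'
python3 - <<'E'
from h import *
p=camera("wrist");cv2.imwrite("pics/w8.png",cv2.resize(p["frame"][:,:,::-1],(800,600)))
for c,a,q in green(p,40):print(c.round(1),a)
go([.4884,.1741,.165],.273)
E
```

```text
time_s: 17.48
eef_pos: [0.4884, 0.175, 0.1672]
eef_rot: [0.0, -0.137, 0.991, -0.0]
wrist_force: [0.6, 0.6, -2.2]
opening: 0.398
grasp_force: 17.5
[199.1 219.2] 136
[309.4 220.2] 136
[224.9 229.7] 41
[286.6 262.9] 791
[221.9 268.4] 638
shift [0.0004, -0.0009, 0.0025] turn [-0.0002, 0.0011, 0.0021]
```

View pics/w8.png

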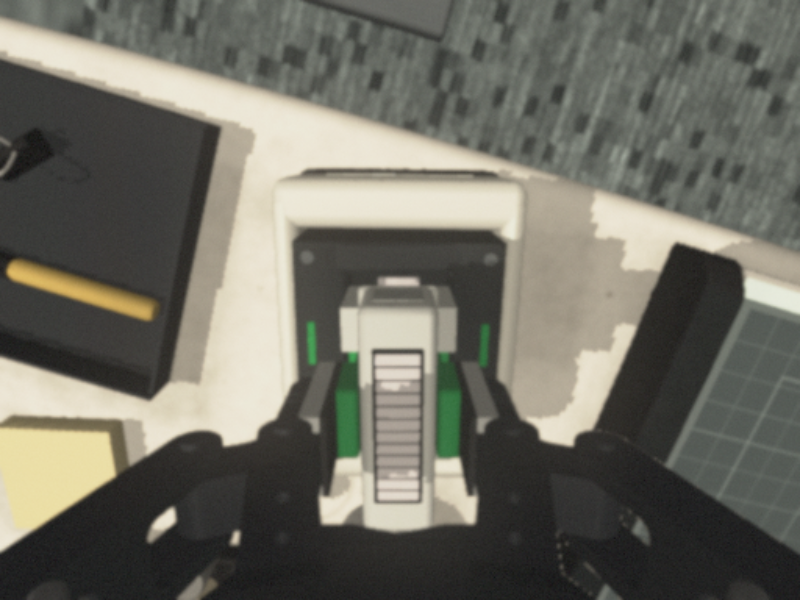

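The cartridge is over the well, midway between the deck marks (311 and 484), and aligned. I'll insert it slowly.

```bash
python3 -m jog '[0,0,0.003,0,0,0,0.605,0,0,0.006,0,0,0,0.605,0,0,0.008,0,0,0,0.605,0,0,0.010,0,0,0,0.605]';python3 -m jog '[0,0,0.002,0,0,0,0.605,0,0,0.004,0,0,0,0.605,0,0,0.006,0,0,0,0.605]'
```

```text
time_s: 18.02
eef_pos: [0.488, 0.1751, 0.1566]
eef_rot: [-0.0, -0.137, 0.991, 0.0]
wrist_force: [0.4, 0.6, -1.5]
opening: 0.395
grasp_force: 17.5
time_s: 18.4
eef_pos: [0.488, 0.1751, 0.1506]
eef_rot: [-0.0, -0.137, 0.991, -0.0]
wrist_force: [-1.0, -0.2, -0.6]
opening: 0.4
grasp_force: 17.5
```

Entering freely.

```bash
python3 -m jog '[0,0,0.002,0,0,0,0.605,0,0,0.004,0,0,0,0.605,0,0,0.006,0,0,0,0.605,0,0,0.008,0,0,0,0.605]';python3 -m jog '[0,0,0.002,0,0,0,0.605,0,0,0.004,0,0,0,0.605,0,0,0.006,0,0,0,0.605]'
```

```text
time_s: 18.9
eef_pos: [0.488, 0.1751, 0.1427]
eef_rot: [0.0, -0.137, 0.991, 0.0]
wrist_force: [-0.2, 0.2, -2.3]
opening: 0.4
grasp_force: 17.5
time_s: 19.27
eef_pos: [0.4881, 0.1751, 0.1368]
eef_rot: [0.0, -0.137, 0.991, 0.0]
wrist_force: [-1.3, -1.0, 2.2]
opening: 0.403
grasp_force: 18.0
```

```bash
python3 -m jog '[0,0,0.001,0,0,0,0.605,0,0,0.002,0,0,0,0.605,0,0,0.003,0,0,0,0.605,0,0,0.004,0,0,0,0.605]';python3 -m jog '[0,0,0.001,0,0,0,0.605,0,0,0.002,0,0,0,0.605,0,0,0.003,0,0,0,0.605,0,0,0.004,0,0,0,0.605]';python3 -m jog '[0,0,0.001,0,0,0,0.605,0,0,0.002,0,0,0,0.605,0,0,0.003,0,0,0,0.605]'
```

```text
time_s: 19.77
eef_pos: [0.4881, 0.1751, 0.1329]
eef_rot: [0.0, -0.137, 0.991, -0.0]
wrist_force: [-2.6, 0.2, 2.4]
opening: 0.403
grasp_force: 18.3
time_s: 20.27
eef_pos: [0.4881, 0.1751, 0.1288]
eef_rot: [0.0, -0.137, 0.991, 0.0]
wrist_force: [-3.0, 0.2, 4.0]
opening: 0.399
grasp_force: 18.5
time_s: 20.65
eef_pos: [0.4881, 0.1751, 0.1258]
eef_rot: [0.0, -0.137, 0.991, 0.0]
wrist_force: [-2.4, 0.2, 4.8]
opening: 0.398
grasp_force: 18.6
```

```bash
python3 -m jog '[0,0,0.001,0,0,0,0.605,0,0,0.002,0,0,0,0.605,0,0,0.003,0,0,0,0.605,0,0,0.004,0,0,0,0.605]';python3 -m jog '[0,0,0.001,0,0,0,0.605,0,0,0.002,0,0,0,0.605,0,0,0.003,0,0,0,0.605]';python3 -m jog '[0,0,0.001,0,0,0,0.605,0,0,0.002,0,0,0,0.605,0,0,0.002,0,0,0,0.605]'
```

```text
time_s: 21.15
eef_pos: [0.4881, 0.1751, 0.1219]
eef_rot: [0.0, -0.137, 0.991, -0.0]
wrist_force: [-3.0, -0.3, 6.5]
opening: 0.396
grasp_force: 18.8
time_s: 21.52
eef_pos: [0.4881, 0.1751, 0.119]
eef_rot: [0.0, -0.137, 0.991, 0.0]
wrist_force: [-2.4, -0.3, 7.2]
opening: 0.401
grasp_force: 19.0
time_s: 21.9
eef_pos: [0.4881, 0.1751, 0.1171]
eef_rot: [0.0, -0.137, 0.991, -0.0]
wrist_force: [-3.1, -0.1, 8.9]
opening: 0.397
grasp_force: 19.2
```

```bash
python3 -m jog '[0,0,0.001,0,0,0,0.605,0,0,0.002,0,0,0,0.605,0,0,0.003,0,0,0,0.605,0,0,0.003,0,0,0,0.605]';python3 -m jog '[0,0,0.001,0,0,0,0.605,0,0,0.001,0,0,0,0.605]'
python3 - <<'E'
from h import *
p=camera("wrist");cv2.imwrite("pics/w9.png",cv2.resize(p["frame"][:,:,::-1],(800,600)))
print([(c.round(1),a) for c,a,q in green(p,40)])
E
```

```text
time_s: 22.4
eef_pos: [0.4882, 0.1751, 0.1144]
eef_rot: [0.0, -0.137, 0.991, -0.0]
wrist_force: [-4.1, -1.0, 10.9]
opening: 0.399
grasp_force: 19.6
time_s: 22.65
eef_pos: [0.4882, 0.1751, 0.1135]
eef_rot: [0.0, -0.137, 0.991, -0.0]
wrist_force: [-4.7, -0.0, 11.3]
opening: 0.402
grasp_force: 19.8
[(array([222.1, 262.8]), np.int32(819)), (array([286.8, 262.4]), np.int32(832)), (array([184.3, 241.2]), np.int32(115)), (array([323.8, 240.7]), np.int32(88))]
```

View pics/w9.png

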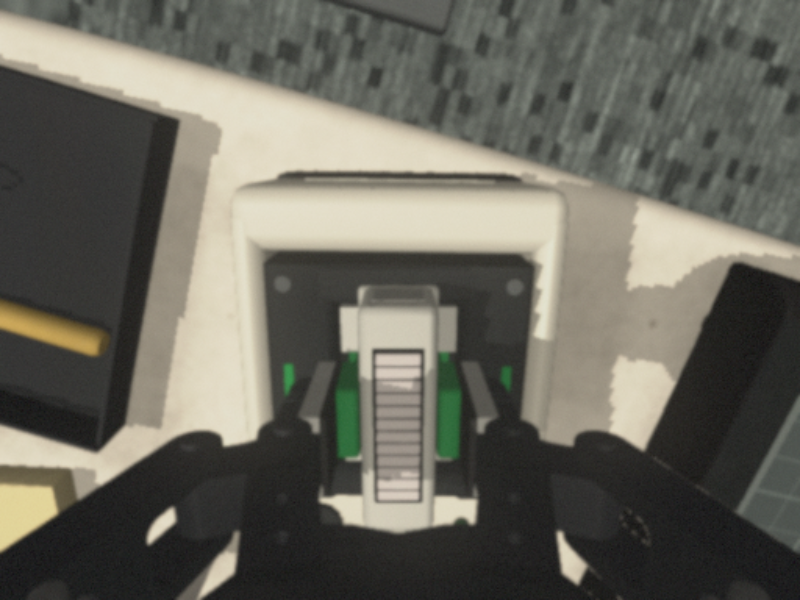

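No slip is visible, and the push is about 13 N. I'll go a touch deeper, then release quickly while following down.

```bash
python3 -m jog '[0,0,0.001,0,0,0,0.605,0,0,0.002,0,0,0,0.605,0,0,0.003,0,0,0,0.5,0,0,0.004,0,0,0,0.42,0,0,0.004,0,0,0,0.35,0,0,0.004,0,0,0,0.35]'
python3 - <<'E'
from h import *
p=camera("wrist");cv2.imwrite("pics/w10.png",p["frame"][:,:,::-1])
print([(c.round(1),a) for c,a,q in green(p,40)],get_obs()["wrist_force"])
E
```

```text
time_s: 23.45
eef_pos: [0.4896, 0.1743, 0.1099]
eef_rot: [0.002, -0.137, 0.991, -0.001]
wrist_force: [-0.1, -5.3, 8.5]
opening: 0.653
grasp_force: 4.2
[(array([214.3, 269.4]), np.int32(1279)), (array([301.8, 270.5]), np.int32(1264))] [-0.63713446 -4.4489384   8.32706675]
```

The head has risen against the open fingertips. I'll back straight up.

```bash
python3 -m jog '[0,0,-0.006,0,0,0,0.35,0,0,-0.014,0,0,0,0.35,0,0,-0.025,0,0,0,0.3,0,0,-0.05,0,0,0,0.2,0,0,-0.08,0,0,0,0.2,0,0,-0.1,0,0,0,0.2,0,0,-0.1,0,0,0,0.2]'
python3 - <<'E'
from h import *
p=camera("wrist");im=cv2.resize(p["frame"][:,:,::-1],(800,600));cv2.imwrite("pics/w11.png",im)
g=green(p,40)
for c,a,q in g:print(c.round(1),a,ray(p,[c],.124).round(4),ray(p,[c],.098).round(4))
print(spot_in(p,"fresh")[:1],get_obs()["eef_pos"],get_obs()["wrist_force"])
E
```

```text
time_s: 24.38
eef_pos: [0.489, 0.1754, 0.2106]
eef_rot: [0.002, -0.137, 0.991, 0.0]
wrist_force: [1.0, 0.6, -0.4]
opening: 0.8
grasp_force: 0.0
[281.5 203.7] 382 [[0.4808 0.1929 0.124 ]] [[0.4883 0.1975 0.098 ]]
[208.4 197.1] 92 [[0.4896 0.1445 0.124 ]] [[0.4984 0.1429 0.098 ]]
[299.8 198.3] 91 [[0.4738 0.2036 0.124 ]] [[0.4805 0.2096 0.098 ]]
[227.5 206.3] 346 [[0.4925 0.1584 0.124 ]] [[0.5016 0.1586 0.098 ]]
[{'xyz': [0.4846, 0.1763, 0.1291], 'confidence': 0.67}] [0.48754427 0.17509509 0.20821051] [-0.48396675  0.288684   -1.38992169]
```

View pics/w11.png

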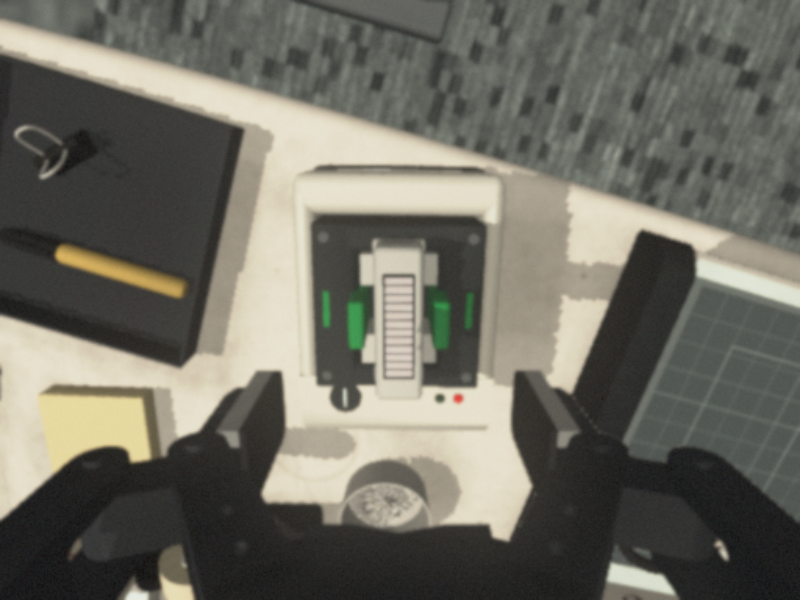

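The full cartridge is in the well, its pads at (356,323) and (440,318) looking as the latched empty one did. I'll check against the initial side picture.

```bash
python3 - <<'E'
from h import *
a=cv2.imread("pics/side0.png")[:,:,::-1].copy()
p=camera("side");t=camera("top")
for n,f in(("start",a),("now",p["frame"])):
    print(n,[(c.round(1).tolist(),int(s),q.min(0).tolist(),q.max(0).tolist()) for c,s,q in green({"frame":f},8)])
    g=cv2.cvtColor(f,cv2.COLOR_RGB2GRAY)[140:185,150:225];globals()[n]=g.astype(float)
for n in("highlighter","binder_clip","glue_stick","spent"):print(n,[np.round(d["xyz"],3).tolist() for d in spot_in(t,n)[:1]])
cv2.imwrite("pics/sd.png",cv2.resize(np.hstack([start,now]).astype(np.uint8),None,fx=5,fy=5,interpolation=cv2.INTER_CUBIC))
E
```

```text
start [([306.6, 141.8], 40, [304, 136], [309, 147]), ([189.4, 166.8], 50, [187, 162], [192, 172]), ([309.4, 280.3], 194, [305, 271], [315, 291])]
now [([306.6, 141.8], 40, [304, 136], [309, 147]), ([189.1, 166.7], 51, [186, 162], [192, 172]), ([250.1, 228.6], 22, [246, 227], [254, 230]), ([258.2, 244.5], 137, [255, 235], [262, 254])]
highlighter [[0.539, -0.019, 0.018]]
binder_clip [[0.479, -0.048, 0.018]]
glue_stick [[0.645, 0.099, 0.082]]
spent [[0.503, -0.166, 0.062]]
```

View pics/sd.png

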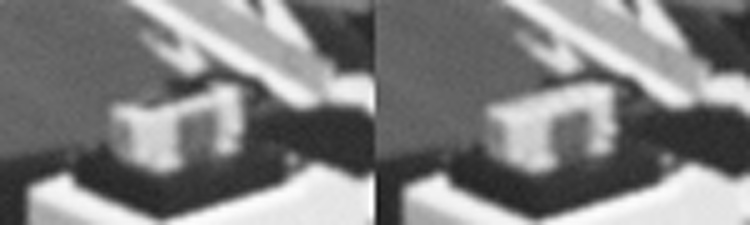

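The full cartridge sits at the same height as the latched empty one did at the start: its pad is at (189,167) in both side pictures. The empty one is in the tray, so I'm handing in.

```bash
python3 -c "
from bench import *
print(hand_in())"
```

```text
the job is handed in; nothing more can be done
None
```

I handed the job in at about 25 s: the full cartridge appears latched in the stapler (pad level with the originally latched one in the side picture) and the empty one stands in the tray's right-hand compartment; the opened fingertips pressed on the feed head with about 8 N before I backed off, and no verdict came back.

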